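Shut and bolt the spoon drawer

ROBOT

A 6-joint arm with a two-finger parallel gripper is mounted at the origin on a cart in front of the work surface, level with it; the furniture and walls round the work are solid. World frame = base frame: x ahead of the robot, y to its left, z up, the work surface at z = 0. Lengths are in m, angles in degrees, forces in N, time in s.
With the tool pointing down it reaches from about 0.325 to 0.9 m from the base axis. Payload 6.1 kg.
Tool frame: the origin (TCP) lies at the very end of the fingers, on their centre line; the grasp point (between the pads) lies 19 mm behind it; z points along the fingers, y is the direction in which the jaws open and shut (so a half turn about z gives the same grasp; the last joint's range is limited). The gripper opens to 85 mm and grips with 20 to 120 N. Pads are 22 mm wide; open, the fingers measure 114 mm over their backs; the gripper's body (76 mm by 85 mm) begins 54 mm behind the grasp point. The pads swing forward as they close: fully open they stand 13 mm farther back than shut.
Start: joints at [-71.282, 12.628, 87.462, -0, 79.91, -7.225], TCP at [0.273, -0.562, 0.231] pointing down, gripper open.
Joint ranges: [-170.65, 170.65], [-52.31, 119.04], [5.05, 147.46], [-71.25, 251.25], [11.57, 151.72], [-153.62, 153.62]. Speed limits (degrees/s): [147.25, 147.25, 172.46, 180, 180, 180].

INTERFACE

Orientations are given as [roll, pitch, yaw] about the fixed x, y, z axes, in that order (R = Rz(yaw) Ry(pitch) Rx(roll)).
In Python, from plant import manip gives the robot as it stands.
- The arm moves only by the tool drive_tool, never from a script. Its argument "deltas" is a list of rows, each an object with "dp": the shift along the tool's x, y, z in m, a list of three; "twist": the turn about the tool's z in rad. A call has 1 to 10 rows; each row shifts and turns the pose as measured when the row begins, along the tool's axes as they then stand; what a row does not reach is not made up. A row lasts 1/10 s, in which the tool goes at most 50 mm and 8.59 degrees, less where a joint would pass 70% of its speed; a pose out of reach is approached as far as the arm can. A call with a gripper value outside its range is refused whole. "grip" is the closure, from -1 (fully open) to 1 (shut), set as the call begins (left out, the last holds). The fingers move at their own pace and stop on an object; the grip force is fixed at half the most. Time passes only in rows, so rows that do not move let the fingers close. It gives the time, the measured TCP pose, the force and the opening at its end, in the units of the state.
- manip.get_state(): the state, without advancing time (a new reading comes with each control period).
- manip.read_camera(name): name is "side" or "top" or "wrist"; returns (picture, depth): 420x560x3 uint8, red, green, blue; 420x560 float32, m along the optical axis (not along the pixel's ray), 0 where there is no reading.
- manip.camera_info(name): a dict with "vfov" (degrees; the focal length in pixels is half the picture's height over the tangent of half this angle, whatever the lens; pixels are square), "cx", "cy" (the principal point, pixels), "k1" (the pictures are not rectified: a ray, as slopes to the right and down, at radius r is drawn at 1 + k1 r^2 times it, then the intrinsics apply), "extrinsics" (4x4, takes a point from camera to world coordinates); the wrist camera has in their place "T_tool_cam" (4x4, takes a point from camera to tool coordinates, whose origin is the TCP and whose axes are the flange's). Camera axes: x right, y down, z forward; pixel columns grow to the right and rows downward; lengths in m; the calibration is good to about 2 mm. A picture is of the moment at which its call begins: read the wrist's pose just before it. camera_info takes no time and is no camera call.
- manip.job_done(): hands the job in, once; it reports no verdict.
Trained networks look in the newest picture that a camera, given by its name, has taken for a name from the list of things; names that differ only in an ending like _2 or _b are one class to them, and where a whole thing is asked for, a point or a joint stands for the part that bears it (a point fixed in the world has none). Each returns a list of dicts, best first, with "confidence" (0 to 1); they miss things now and then, are a little off and sometimes report something else, mostly with a low value. They report only what shows in the picture. A call takes as long as a camera call. They do not tell look-alikes from the thing itself.
- manip.silhouettes(name, camera): "pixels" (420x560 bool, what is visible of it) and "box" ([left, top, width, height] in pixels, round what is visible of it).
- manip.tip_of(name, camera): "xy" ([column, row] in pixels: a listed point, or the origin of a listed thing).
The state is a dict: "time_s": time; "joints": joint angles; "joint_velocities": joint speeds; "effort": joint torques, N m; "position": TCP position; "tcp_rot": TCP orientation; "wrist_force": force on the tool from outside, world axes, zero at the start; "wrist_torque": the same for the moment, N m; "gripper_width": finger opening in m.
Only numpy, scipy, OpenCV 4.12 (cv2) and the standard library are available. Lean on these libraries where they do the work, as an engineer would, in place of code of your own. Each camera call takes 0.05 s, during which the arm holds its last target.

TASK

Push the open drawer of the small wooden chest fully home with your fingertips, then push the knob of the bolt on top of the chest as far as it goes, so that the bolt runs through the eye on the drawer and locks it. Only push: do not pick anything up. The chest is loose, so do not shove it out of place, leave the shot glass standing on it, and leave the jigger, egg cup and lemon beside it where they are.

Things in the scene. Friction and masses are not known exactly. Their poses are not given: they have to be found in the camera images.
- chest: Low light-wood chest, 130 (x) x 260 (y) x 75 (z) mm, 3 kg, loose on rubber feet. Origin: centre of its underside. Its x points from the drawer side to the back (the drawer opens to -x), y to the left seen from the drawer side. The bolt lies on its top along y at x = -40 mm, held by two low straps at y = -48 and +70 mm (12 mm wide, tops 91 mm above the worktop).
- drawer (a joint): How far the chest's one drawer is out, in m: 0 fully home, 0.075 fully open. It slides with about 1.5 N of friction, without spring, and stays where it is left; at 0 it meets a hard stop.
- drawer_face (a point): Point on the outside of the drawer front, midway across, 55 mm above the worktop; moves with the drawer (at chest x = -77 mm when home). The front is flat, 256 mm wide, from 11 to 73 mm above the worktop; two round steel knobs, 20 mm across, stand out 20 mm at 85 mm either side of the middle.
- drawer_eye (a point): Centre of the steel wire eye on the drawer that the bolt runs through; moves with the drawer (chest x = -40, y = -88 mm when home), 83 mm above the worktop, its top at 99 mm. It is fixed behind a 40 mm wide wooden tab at the right end of the drawer front, which rises to 102 mm.
- bolt (a joint): How far the bolt is shot, in m: 0 drawn back, 0.040 fully shot. It slides toward chest -y (to the right seen from the drawer side), to a hard stop, with about 1.2 N of friction, without spring, and stays where it is left. Its end is in the eye from about 0.020.
- bolt_knob (a point): Point on the axis of the bolt's upright round steel knob, 105 mm above the worktop; moves with the bolt: chest y = +20 mm drawn back, -20 mm fully shot. The knob is 11 mm across, its head (105 to 115 mm above the worktop) 16 mm. It stands on the bolt's level 8 mm round bar, whose top is at 87 mm: beside the knob keep fingertips above 91 mm.
- shot_glass: Clear shot glass, 48 mm across, 61 mm high, standing loose on the chest's top at its rear left (about chest x = +35, y = +90 mm). Origin: centre of its foot, 75 mm above the worktop.
- jigger: Steel double-cone jigger, 43 mm across, 70 mm high, standing loose left of the chest. Origin: centre of its foot.
- egg_cup: Silver egg cup, 46 mm across, 60 mm high, standing loose to the right of the drawer. Origin: centre of its foot.
- lemon: Lemon, 71 x 53 x 51 mm, lying loose on the worktop in front of the sink. Origin: centre of its underside.
Mind the look-alikes: they are no part of the job. What is shaped like the shot_glass but black is not meant.

How it is judged (in metres and radians):
On the way:
1. the drawer is fully home while the bolt is still drawn back (value of joint drawer below 0.004 m and value of joint bolt below 0.018 m), for 0.2 s.
At the end, for the whole second after the job is handed in: drawer within 4 mm of fully home, bolt at least 35 of its 40 mm across, chest at rest, level and within 30 mm of where it stood, shot glass upright on the chest, jigger, egg cup and lemon within 25 mm of where they stood (value of joint drawer below 0.004 m and value of joint bolt above 0.035 m and distance of chest from where it was at the start of the episode below 0.03 m and angle between chest's own z axis and vertical below 0.05 rad and linear speed of chest below 0.02 m/s and angle between shot_glass's own z axis and vertical below 0.2 rad and z of shot_glass in the frame of chest above 0.065 m and distance of each of jigger, egg_cup, lemon from where it was at the start of the episode below 0.025 m); the robot touches nothing.
It fails at once if the bolt is shot past the middle while the drawer is still open (value of joint bolt above 0.02 m and value of joint drawer above 0.008 m).
It fails at once if the chest is shoved more than 30 mm, lifted more than 10 mm or tipped (distance of chest from where it was at the start of the episode above 0.03 m or height (world z) of chest above 0.01 m or angle between chest's own z axis and vertical above 0.12 rad).
It fails at once if the shot glass on the chest is picked up, tipped or falls (z of shot_glass in the frame of chest above 0.09 m or z of shot_glass in the frame of chest below 0.06 m or angle between shot_glass's own z axis and vertical above 0.4 rad).
It fails at once if the jigger, egg cup or lemon is moved more than 25 mm (distance of any of jigger, egg_cup, lemon from where it was at the start of the episode above 0.025 m).
It also fails if it takes over 40 s, if anything falls off the work surface, if the arm or the gripper's body presses on something with over 40 N, if the wrist force passes 120 N, or if a joint passes its speed limit or range.

## Working session

There is one attempt and no reset: what is moved stays moved. The work goes in short steps, Python scripts to look and compute and a tool call to move; the robot and the scene stay as the last step left them, time stands still between calls to the robot, and variables do not carry over. Pictures are saved under pics/ and viewed, and the job is handed in when it is done.

Besides the shell and the picture viewer there is one more tool, called by a JSON object that holds its "name" and its "arguments", one argument or row to a line. drive_tool: Moves the arm, as the interface text tells. Its arguments: {"type":"object","properties":{"deltas":{"type":"array"},"grip":{"type":"number"}},"required":["deltas"]}

```bash
ls; mkdir -p pics
cat > h.py <<'E'
import numpy as np, cv2
from plant import manip
def ray(info,u,v):
    f=210/np.tan(np.radians(info['vfov'])/2)
    d=np.array([(u-info['cx'])/f,(v-info['cy'])/f]); s=d.copy()
    for _ in range(20): s=d/(1+info['k1']*(s@s))
    return np.array([s[0],s[1],1.])
def T(name):
    i=manip.camera_info(name)
    if 'extrinsics' in i: return np.array(i['extrinsics'])
    from scipy.spatial.transform import Rotation as R
    st=manip.get_state(); M=np.eye(4); M[:3,:3]=R.from_euler('xyz',st['tcp_rot'],degrees=True).as_matrix(); M[:3,3]=st['position']
    return M@np.array(i['T_tool_cam'])
def atz(name,u,v,z,M=None):
    i=manip.camera_info(name); M=T(name) if M is None else M
    d=M[:3,:3]@ray(i,u,v); o=M[:3,3]
    return o+d*(z-o[2])/d[2]
def atd(name,u,v,dep,M=None):
    i=manip.camera_info(name); M=T(name) if M is None else M
    return M[:3,:3]@(ray(i,u,v)*dep)+M[:3,3]
E
python3 - <<'E'
from h import *
np.set_printoptions(precision=4,suppress=True)
print(manip.get_state())
for c in ['side','top','wrist']:
    M=T(c);p,d=manip.read_camera(c); cv2.imwrite(f'pics/{c}0.png',p[:,:,::-1]); np.save(f'pics/{c}0d.npy',d);np.save(f'pics/{c}0M.npy',M)
    print(c,M, manip.camera_info(c)['vfov'])
for n,z in [('chest',0),('drawer_face',.055),('drawer_eye',.083),('bolt_knob',.105),('shot_glass',.075),('jigger',0),('egg_cup',0),('lemon',0)]:
  for c in ['side','top']:
    for r in manip.tip_of(n,c)[:2]: print(n,c,r['confidence'],np.round(r['xy'],1),atz(c,*r['xy'],z))
E
```

```text
pics
{'time_s': 0.0, 'joints': array([-71.2818,  12.6749,  87.527 ,   0.0003,  79.9095,  -7.2249]), 'joint_velocities': array([-0.1579,  0.0243, -0.115 , -0.0692,  0.0316,  0.0478]), 'effort': array([ -0.0015, -49.6896, -38.9397,  -0.0002,   0.0111,  -0.    ]), 'position': array([ 0.2732, -0.5614,  0.2302]), 'tcp_rot': array([-179.8895,   -0.0143,   25.943 ]), 'wrist_force': array([-1.1226,  0.3818,  0.1045]), 'wrist_torque': array([-0.0221, -0.0134, -0.0065]), 'gripper_width': 0.08574146510642476}
side [[ 0.4711 -0.5205  0.7122 -0.3121]
 [-0.8821 -0.2727  0.3841 -0.301 ]
 [-0.0057 -0.8091 -0.5876  0.7874]
 [ 0.      0.      0.      1.    ]] 57.87832653055289
top [[ 0.0411 -0.9789  0.2002  0.2608]
 [-0.9992 -0.0398  0.0107  0.145 ]
 [-0.0025 -0.2005 -0.9797  1.2134]
 [ 0.      0.      0.      1.    ]] 53.46990776382449
wrist [[ 0.4383 -0.8633 -0.25    0.3354]
 [-0.8988 -0.4218 -0.1194 -0.5321]
 [-0.0024  0.277  -0.9609  0.3725]
 [ 0.      0.      0.      1.    ]] 65.22131295350898
chest side 0.81 [257.2 214.1] [0.5855 0.2412 0.    ]
chest top 0.92 [257.1 190.5] [0.5771 0.2444 0.    ]
drawer_face side 0.57 [256.7 228.6] [0.4583 0.1679 0.055 ]
drawer_face top 0.91 [281.4 228.1] [0.4563 0.1655 0.055 ]
drawer_eye side 0.95 [283.6 212. ] [0.5384 0.1168 0.083 ]
drawer_eye top 0.55 [298.8 202.9] [0.5246 0.1197 0.083 ]
bolt_knob top 0.76 [257.3 195.6] [0.5354 0.2345 0.105 ]
shot_glass side 0.79 [169.2 189.5] [0.4815 0.527  0.075 ]
shot_glass side 0.58 [171.6 211.3] [0.3871 0.4367 0.075 ]
shot_glass top 0.77 [166.7 185.5] [0.5623 0.4973 0.075 ]
shot_glass top 0.69 [138.6 192.1] [0.5399 0.5768 0.075 ]
jigger side 0.56 [194.3 216.7] [0.4726 0.4247 0.    ]
jigger top 0.6 [197.5 222.6] [0.4718 0.4164 0.    ]
egg_cup side 0.85 [339.8 280.1] [ 0.4268 -0.1161  0.    ]
egg_cup top 0.51 [376.1 248.2] [ 0.417  -0.1136  0.    ]
lemon side 0.53 [410.9 283.4] [ 0.5065 -0.2942  0.    ]
lemon top 0.77 [439.9 229.5] [ 0.48   -0.3061  0.    ]
```

View pics/side0.png

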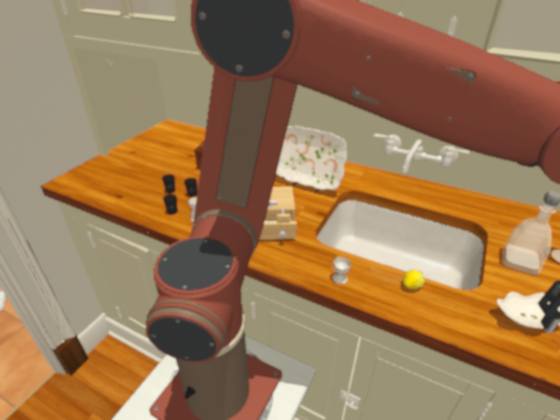

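View pics/top0.png

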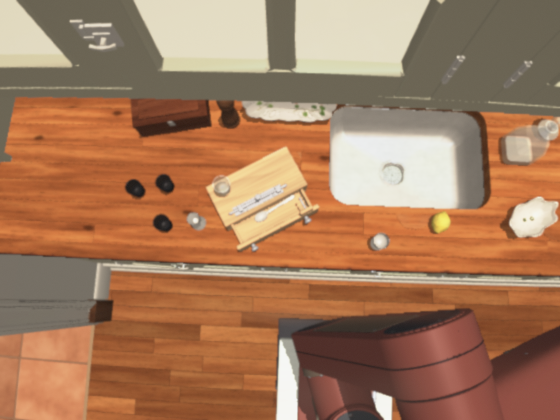

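Run:
```python
import cv2
p=cv2.imread('pics/top0.png')[135:265,170:330]
cv2.imwrite('pics/topc.png',cv2.resize(p,None,fx=4.6,fy=4.6,interpolation=cv2.INTER_CUBIC))
from h import *
s=manip.silhouettes('chest','top')
for r in s: 
    print(r['confidence'],r['box']); 
d=np.load('pics/top0d.npy'); M=np.load('pics/top0M.npy')
# points by depth, z in .072-.079
P=[]
for v in range(140,260):
  for u in range(190,330):
    if d[v,u]>0: P.append(atd('top',u,v,d[v,u],M))
P=np.array(P); q=P[(abs(P[:,2]-.075)<.006)]
q=q[(q[:,0]>.4)]
print(len(q)); print(cv2.minAreaRect(q[:,:2].astype(np.float32)*1000))
np.save('pics/P.npy',P)
```

```text
0.8 [205.6, 143.9, 112.3, 103.4]
0.39 [230.7, 189.1, 88.4, 63.7]Traceback (most recent call last):
  File "<stdin>", line 13, in <module>
  File "h.py", line 19, in atd
    i=manip.camera_info(name); M=T(name) if M is None else M
ValueError: time passes only in moves, steps and waits
```

View pics/topc.png

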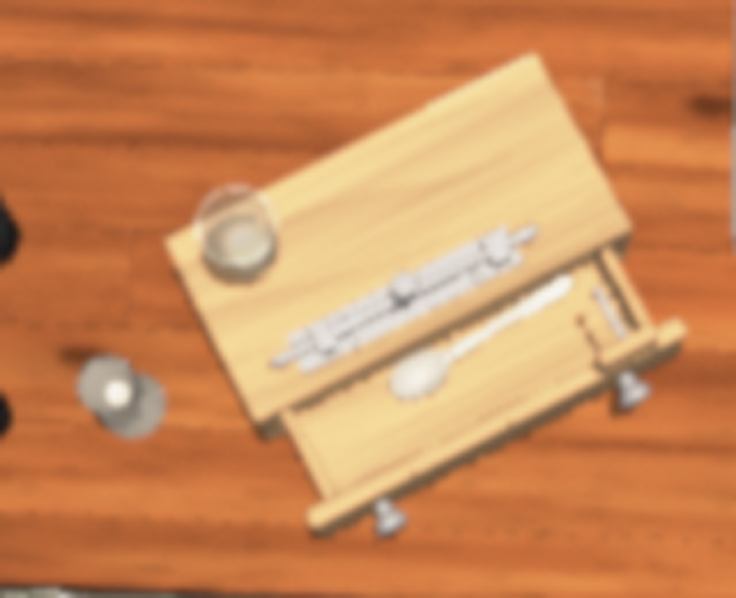

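View pics/wrist0.png

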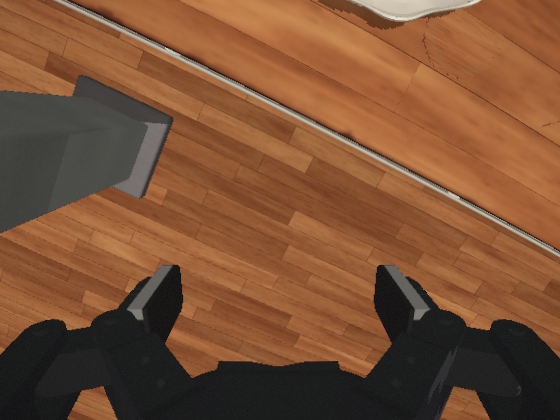

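Run:
```python
s=open('h.py').read().replace("manip.camera_info(name)","info(name)")
s=s.replace("def ray","_c={}\ndef info(n):\n    if n not in _c: _c[n]=manip.camera_info(n)\n    return _c[n]\ndef ray",1)
open('h.py','w').write(s)
from h import *
np.set_printoptions(precision=4,suppress=True)
d=np.load('pics/top0d.npy'); M=np.load('pics/top0M.npy')
P=np.array([atd('top',u,v,d[v,u],M) for v in range(140,262) for u in range(180,330) if d[v,u]>0])
q=P[(abs(P[:,2]-.075)<.004)&(P[:,0]>.4)]
print(np.histogram(P[:,2],bins=np.arange(-.02,.16,.01)))
print(len(q)); 
c=[atz('top',170+a/4.6,135+b/4.6,z,M) for a,b,z in [(535,55,.075),(165,240,.075),(260,415,.075),(630,228,.075),(403,290,.11),(310,525,.073),(685,328,.102)]]
c=np.array(c);print(c, 'centre',c[:4].mean(0))
e=(c[0]-c[1]+c[3]-c[2])[:2]; print('yaw',np.degrees(np.arctan2(e[1],e[0]))+90)
e=(c[0]-c[3]+c[1]-c[2])[:2]; print('yaw',np.degrees(np.arctan2(e[1],e[0])))
for i in range(4): print(np.linalg.norm(c[i]-c[(i+1)%4]))
g=c[:4].mean(0)[:2]
for yaw in (24,26,28,30):
    a=np.radians(yaw);R=np.array([[np.cos(a),-np.sin(a)],[np.sin(a),np.cos(a)]])
    L=(q[:,:2]-g)@R; print(yaw,np.percentile(L,[.5,50,99.5],axis=0).ravel())
    print(((c[:,:2]-g)@R))
```

```text
(array([   0, 3337, 8128,  321, 1329,  129,  139,  213,  126, 3597,  480,
        161,  103,   51,   31,   60,    1]), array([-0.02, -0.01,  0.  ,  0.01,  0.02,  0.03,  0.04,  0.05,  0.06,
        0.07,  0.08,  0.09,  0.1 ,  0.11,  0.12,  0.13,  0.14,  0.15]))
3282
[[0.6908 0.1612 0.075 ]
 [0.5616 0.3843 0.075 ]
 [0.4548 0.3179 0.075 ]
 [0.5806 0.0983 0.075 ]
 [0.5273 0.2329 0.11  ]
 [0.3897 0.2837 0.073 ]
 [0.5128 0.0649 0.102 ]] centre [0.5719 0.2404 0.075 ]
yaw 29.945384680570818
yaw 30.789693923452074
0.2577732518849431
0.12580068624269405
0.25308041686450805
0.12690366515856577
24 [-0.1415 -0.1316 -0.0041 -0.0046  0.0727  0.1347]
[[ 0.0764 -0.1207]
 [ 0.0491  0.1356]
 [-0.0755  0.1184]
 [-0.0499 -0.1334]
 [-0.0438  0.0113]
 [-0.1489  0.1136]
 [-0.1254 -0.1363]]
26 [-0.1387 -0.129  -0.0035 -0.0042  0.069   0.133 ]
[[ 0.0721 -0.1233]
 [ 0.0538  0.1338]
 [-0.0714  0.121 ]
 [-0.0545 -0.1315]
 [-0.0434  0.0128]
 [-0.1448  0.1188]
 [-0.1301 -0.1318]]
28 [-0.1366 -0.1278 -0.0034 -0.0038  0.0665  0.1321]
[[ 0.0678 -0.1257]
 [ 0.0584  0.1319]
 [-0.0671  0.1234]
 [-0.0591 -0.1296]
 [-0.0429  0.0143]
 [-0.1406  0.1238]
 [-0.1346 -0.1272]]
30 [-0.1349 -0.1265 -0.003  -0.0034  0.0654  0.1318]
[[ 0.0633 -0.128 ]
 [ 0.063   0.1298]
 [-0.0627  0.1257]
 [-0.0636 -0.1274]
 [-0.0424  0.0158]
 [-0.1362  0.1286]
 [-0.139  -0.1225]]
```

{"name": "drive_tool", "arguments": {
  "deltas": [
    {"dp":[0,0,0],"twist":-0.07},
    {"dp":[0.031,-0.036,0],"twist":0},
    {"dp":[0.031,-0.036,0],"twist":0},
    {"dp":[0.031,-0.036,0],"twist":0},
    {"dp":[0.031,-0.036,0],"twist":0},
    {"dp":[0.031,-0.036,0],"twist":0},
    {"dp":[0.031,-0.036,0],"twist":0},
    {"dp":[0.031,-0.036,0],"twist":0}
  ],
  "grip": 1
}}

```text
time_s: 1.8
position: [0.3349, -0.2294, 0.2286]
tcp_rot: [-180.0, -0.0, 29.6]
wrist_force: [0.7, 0.2, 0.7]
gripper_width: -0.0002
```

{"name": "drive_tool", "arguments": {
  "deltas": [
    {"dp":[0.031,-0.036,0],"twist":0},
    {"dp":[0.031,-0.036,0],"twist":0},
    {"dp":[0.031,-0.036,0],"twist":0},
    {"dp":[0.031,-0.036,0],"twist":0},
    {"dp":[0.031,-0.036,0],"twist":0},
    {"dp":[0.031,-0.036,0],"twist":0},
    {"dp":[0.031,-0.036,0],"twist":0},
    {"dp":[0.031,-0.036,0],"twist":0},
    {"dp":[0.0,0.0,0],"twist":0}
  ]
}}

```text
time_s: 2.7
position: [0.4096, 0.1639, 0.2327]
tcp_rot: [179.6, -0.7, 29.8]
wrist_force: [-0.5, -2.0, -1.1]
gripper_width: 0.0
```

Run:
```python
from h import *
np.set_printoptions(precision=4,suppress=True)
print(manip.get_state()['position'],manip.get_state()['tcp_rot'])
M=T('wrist');p,d=manip.read_camera('wrist'); cv2.imwrite('pics/wrist1.png',p[:,:,::-1]); np.save('pics/wrist1d.npy',d);np.save('pics/wrist1M.npy',M)
g=np.array([.572,.240]);a=np.radians(30);R=np.array([[np.cos(a),-np.sin(a)],[np.sin(a),np.cos(a)]])
for n,z in [('drawer_face',.055),('drawer_eye',.083),('bolt_knob',.105),('shot_glass',.075),('chest',0)]:
    for r in manip.tip_of(n,'wrist')[:2]:
        w=atz('wrist',*r['xy'],z,M); print(n,r['confidence'],r['xy'],w,(w[:2]-g)@R)
P=np.array([atd('wrist',u,v,d[v,u],M) for v in range(0,420,2) for u in range(0,560,2) if d[v,u]>0])
q=P[abs(P[:,2]-.075)<.004]; L=(q[:,:2]-g)@R; print(len(q),np.percentile(L,[.5,50,99.5],axis=0))
q=P[abs(P[:,2]-.112)<.005]; L=(q[:,:2]-g)@R; print(len(q),np.median(L,axis=0))
```

```text
[0.4096 0.1639 0.2327] [179.5964  -0.7254  29.8036]
drawer_face 0.85 [290.3, 148.4] [0.4528 0.1732 0.055 ] [-0.1367  0.0018]
drawer_eye 0.69 [393.9, 110.7] [0.5269 0.114  0.083 ] [-0.1021 -0.0866]
bolt_knob 0.95 [276.1, 26.3] [0.5286 0.2324 0.105 ] [-0.0414  0.0151]
chest 0.57 [287.2, 10.3] [0.5716 0.2436 0.    ] [0.0014 0.0034]
5009 [[-0.1378 -0.1249]
 [-0.0454  0.0032]
 [-0.0116  0.1303]]
94 [-0.0418  0.016 ]
```

View pics/wrist1.png

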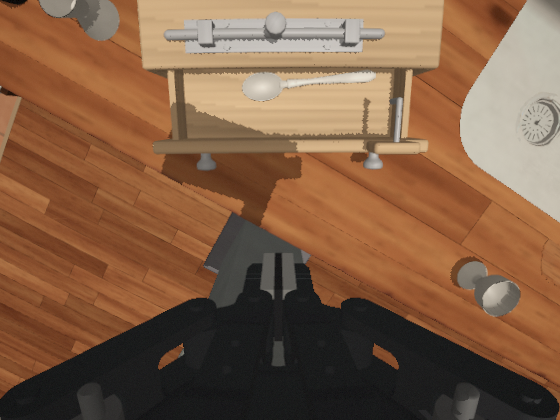

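Run:
```python
from h import *
np.set_printoptions(precision=3,suppress=True)
d=np.load('pics/wrist1d.npy'); M=np.array(info('wrist')['T_tool_cam'])
P=np.array([atd('wrist',u,v,d[v,u],M) for v in range(200,420,2) for u in range(0,560,2) if d[v,u]>0])
for a in np.arange(-.12,.01,.01):
    q=P[(P[:,2]>=a)&(P[:,2]<a+.01)]
    if len(q): print(round(a,3),len(q),q[:,:2].min(0),q[:,:2].max(0))
```

```text
-0.1 1460 [ 0.007 -0.06 ] [0.02  0.061]
-0.09 3801 [-0.002 -0.061] [0.017 0.062]
-0.08 2949 [-0.009 -0.057] [0.017 0.058]
-0.07 1493 [-0.01  -0.049] [0.017 0.05 ]
-0.06 1668 [-0.01  -0.041] [0.013 0.041]
-0.05 611 [-0.014 -0.033] [0.013 0.033]
-0.04 235 [-0.013 -0.012] [0.011 0.013]
-0.03 191 [ 0.005 -0.013] [0.01  0.014]
-0.02 161 [ 0.005 -0.013] [0.01  0.014]
-0.01 58 [ 0.005 -0.012] [0.01  0.012]
```

{"name": "drive_tool", "arguments": {
  "deltas": [
    {"dp":[0,0.015,0.03],"twist":0},
    {"dp":[0,0,0.04],"twist":0},
    {"dp":[0,0,0.04],"twist":0},
    {"dp":[0,0,0.04],"twist":0},
    {"dp":[0,0,0.03],"twist":0},
    {"dp":[0,0,0],"twist":0},
    {"dp":[0,0,0],"twist":0}
  ]
}}

```text
time_s: 3.7
position: [0.4253, 0.1335, 0.052]
tcp_rot: [179.2, -1.2, 28.1]
wrist_force: [0.3, -0.9, 0.0]
gripper_width: 0.0001
```

{"name": "drive_tool", "arguments": {
  "deltas": [
    {"dp":[0.008,-0.015,0],"twist":-0.033},
    {"dp":[0.01,0,0],"twist":0},
    {"dp":[0.01,0,0],"twist":0},
    {"dp":[0.01,0,0],"twist":0},
    {"dp":[0.01,0,0],"twist":0}
  ]
}}

```text
time_s: 4.2
position: [0.4664, 0.1696, 0.0599]
tcp_rot: [179.0, -1.6, 29.8]
wrist_force: [-1.7, -0.0, -0.1]
gripper_width: -0.0
```

{"name": "drive_tool", "arguments": {
  "deltas": [
    {"dp":[0.008,0,0.004],"twist":0},
    {"dp":[0.008,0,0.003],"twist":0},
    {"dp":[0.006,0,0.002],"twist":0},
    {"dp":[0.004,0,0.001],"twist":0}
  ]
}}

```text
time_s: 4.6
position: [0.4932, 0.1838, 0.0506]
tcp_rot: [178.9, -1.6, 29.8]
wrist_force: [-1.4, -0.6, 1.6]
gripper_width: -0.0004
```

{"name": "drive_tool", "arguments": {
  "deltas": [
    {"dp":[0.003,0,0],"twist":0},
    {"dp":[0.003,0,0],"twist":0},
    {"dp":[0.002,0,0],"twist":0}
  ]
}}

```text
time_s: 4.9
position: [0.5004, 0.188, 0.0502]
tcp_rot: [179.0, -1.6, 29.8]
wrist_force: [-1.1, -0.4, 1.5]
gripper_width: -0.0001
```

{"name": "drive_tool", "arguments": {
  "deltas": [
    {"dp":[0.002,0,0],"twist":0},
    {"dp":[0.002,0,0],"twist":0}
  ]
}}

```text
time_s: 5.1
position: [0.5017, 0.1889, 0.0499]
tcp_rot: [179.0, -1.2, 29.8]
wrist_force: [-12.5, -7.2, 9.1]
gripper_width: 0.0002
```

{"name": "drive_tool", "arguments": {
  "deltas": [
    {"dp":[0,0,0],"twist":0},
    {"dp":[0,0,0],"twist":0},
    {"dp":[-0.03,0,0],"twist":0},
    {"dp":[-0.03,0,-0.02],"twist":0},
    {"dp":[0,0,-0.04],"twist":0},
    {"dp":[0,0,-0.04],"twist":0},
    {"dp":[0,0,-0.03],"twist":0},
    {"dp":[0,0,0],"twist":0},
    {"dp":[0,0,0],"twist":0}
  ]
}}

```text
time_s: 6.0
position: [0.4445, 0.1593, 0.1824]
tcp_rot: [179.0, -1.5, 29.8]
wrist_force: [-0.3, 0.2, -1.0]
gripper_width: -0.0002
```

Run:
```python
from h import *
np.set_printoptions(precision=4,suppress=True)
print(manip.get_state()['position'],manip.get_state()['tcp_rot'])
M=T('wrist');p,d=manip.read_camera('wrist'); cv2.imwrite('pics/wrist2.png',p[:,:,::-1]); np.save('pics/wrist2d.npy',d);np.save('pics/wrist2M.npy',M)
g=np.array([.572,.240]);a=np.radians(30);R=np.array([[np.cos(a),-np.sin(a)],[np.sin(a),np.cos(a)]])
for n,z in [('drawer_face',.055),('drawer_eye',.083),('bolt_knob',.105),('shot_glass',.075),('chest',0)]:
    for r in manip.tip_of(n,'wrist')[:2]:
        w=atz('wrist',*r['xy'],z,M); print(n,r['confidence'],r['xy'],w,(w[:2]-g)@R)
P=np.array([atd('wrist',u,v,d[v,u],M) for v in range(0,420,2) for u in range(0,560,2) if d[v,u]>0])
q=P[abs(P[:,2]-.075)<.004]; L=(q[:,:2]-g)@R; print(len(q),np.percentile(L,[.5,50,99.5],axis=0))
q=P[abs(P[:,2]-.112)<.005]; L=(q[:,:2]-g)@R; print(len(q),np.median(L,axis=0))
```

```text
[0.4445 0.1593 0.1824] [178.9704  -1.5072  29.7531]
drawer_face 0.83 [265.5, 112.9] [0.5065 0.2032 0.055 ] [-0.0751  0.0009]
drawer_face 0.69 [472.4, 315.1] [ 0.4438 -0.0618  0.055 ] [-0.2619 -0.1973]
drawer_eye 0.78 [389.8, 59.5] [0.5811 0.1448 0.083 ] [-0.0397 -0.087 ]
bolt_knob 0.62 [237.9, 54.7] [0.5276 0.2338 0.105 ] [-0.0416  0.0169]
chest 0.75 [263.4, 28.9] [0.5719 0.2435 0.    ] [0.0016 0.0031]
8699 [[-0.0766 -0.1251]
 [-0.0312  0.0058]
 [ 0.0021  0.13  ]]
150 [-0.0411  0.0157]
```

View pics/wrist2.png

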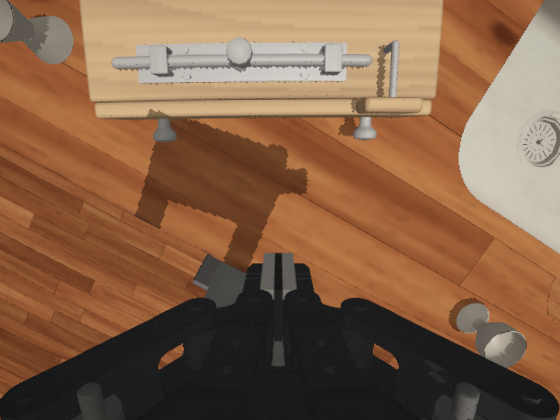

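{"name": "drive_tool", "arguments": {
  "deltas": [
    {"dp":[0.036,-0.021,0],"twist":0},
    {"dp":[0.036,-0.021,0],"twist":0},
    {"dp":[0.03,-0.018,0],"twist":0},
    {"dp":[0,0,0],"twist":0},
    {"dp":[0,0,0],"twist":0}
  ]
}}

```text
time_s: 6.8
position: [0.5013, 0.2635, 0.175]
tcp_rot: [179.1, -0.7, 29.6]
wrist_force: [1.2, -0.3, -0.4]
gripper_width: -0.0004
```

{"name": "drive_tool", "arguments": {
  "deltas": [
    {"dp":[0.008,-0.004,0.02],"twist":0},
    {"dp":[0,0,0.025],"twist":0},
    {"dp":[0,0,0.015],"twist":0},
    {"dp":[0,0,0.005],"twist":0},
    {"dp":[0,0,0],"twist":0},
    {"dp":[0,0,0],"twist":0}
  ]
}}

```text
time_s: 7.4
position: [0.5056, 0.2667, 0.1072]
tcp_rot: [179.1, -0.5, 29.5]
wrist_force: [-0.9, -0.8, 1.5]
gripper_width: 0.0005
```

{"name": "drive_tool", "arguments": {
  "deltas": [
    {"dp":[0.003,0,0.008],"twist":0},
    {"dp":[0,0,0],"twist":0},
    {"dp":[0,0,0],"twist":0}
  ]
}}

```text
time_s: 7.7
position: [0.5102, 0.2685, 0.1013]
tcp_rot: [179.1, -0.7, 29.5]
wrist_force: [1.0, 0.7, 0.5]
gripper_width: 0.0001
```

Run:
```python
from h import *
s=manip.get_state();print(s['position'],s['tcp_rot'])
p,d=manip.read_camera('wrist'); cv2.imwrite('pics/wrist3.png',p[:,:,::-1])
g=np.array([.572,.240]);a=np.radians(30);R=np.array([[np.cos(a),-np.sin(a)],[np.sin(a),np.cos(a)]])
print((s['position'][:2]-g)@R)
```

```text
[0.5102007  0.26852856 0.10129792] [179.05890371  -0.73321733  29.45823423]
[-0.03925548  0.05560611]
```

View pics/wrist3.png

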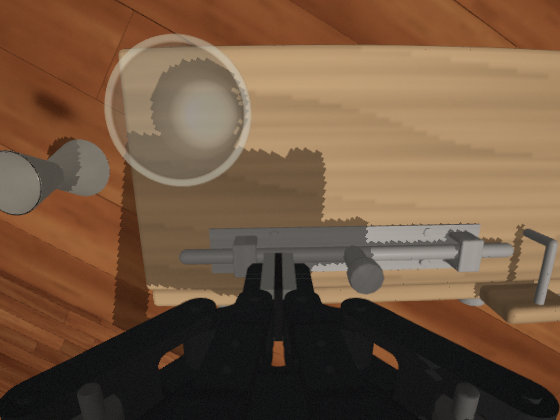

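{"name": "drive_tool", "arguments": {
  "deltas": [
    {"dp":[0,0.008,0.002],"twist":0},
    {"dp":[0,0.008,0],"twist":0},
    {"dp":[0,0.006,0],"twist":0},
    {"dp":[0,0.006,0],"twist":0}
  ]
}}

```text
time_s: 8.15
position: [0.525, 0.2431, 0.1001]
tcp_rot: [179.1, -0.8, 29.5]
wrist_force: [-0.0, 1.1, -0.4]
gripper_width: -0.0001
```

{"name": "drive_tool", "arguments": {
  "deltas": [
    {"dp":[0,0.006,0],"twist":0},
    {"dp":[0,0.006,0],"twist":0},
    {"dp":[0,0.005,0],"twist":0},
    {"dp":[0,0.003,0],"twist":0}
  ]
}}

```text
time_s: 8.55
position: [0.536, 0.2237, 0.1005]
tcp_rot: [179.1, -0.8, 29.5]
wrist_force: [-1.7, 1.8, -0.1]
gripper_width: 0.0001
```

{"name": "drive_tool", "arguments": {
  "deltas": [
    {"dp":[0,0.003,0],"twist":0},
    {"dp":[0,0.002,0],"twist":0}
  ]
}}

```text
time_s: 8.75
position: [0.5367, 0.2225, 0.1005]
tcp_rot: [179.6, -0.8, 29.4]
wrist_force: [-4.8, 10.2, 1.7]
gripper_width: 0.0001
```

{"name": "drive_tool", "arguments": {
  "deltas": [
    {"dp":[0,0,0],"twist":0},
    {"dp":[0,-0.02,0],"twist":0},
    {"dp":[0,-0.015,0],"twist":0},
    {"dp":[0,0,-0.03],"twist":0},
    {"dp":[-0.01,0,-0.04],"twist":0},
    {"dp":[-0.04,0.01,-0.02],"twist":0},
    {"dp":[-0.04,0.02,0],"twist":0},
    {"dp":[0,0,0],"twist":0},
    {"dp":[0,0,0],"twist":0}
  ]
}}

```text
time_s: 9.65
position: [0.4508, 0.1823, 0.1925]
tcp_rot: [179.4, -0.7, 29.7]
wrist_force: [1.0, 0.1, 0.1]
gripper_width: 0.0002
```

Run:
```python
from h import *
np.set_printoptions(precision=4,suppress=True)
print(manip.get_state()['position'],manip.get_state()['tcp_rot'])
M=T('wrist');p,d=manip.read_camera('wrist'); cv2.imwrite('pics/wrist4.png',p[:,:,::-1])
g=np.array([.572,.240]);a=np.radians(30);R=np.array([[np.cos(a),-np.sin(a)],[np.sin(a),np.cos(a)]])
for n,z in [('drawer_face',.055),('drawer_eye',.083),('bolt_knob',.105),('shot_glass',.075),('chest',0)]:
    for r in manip.tip_of(n,'wrist')[:2]:
        w=atz('wrist',*r['xy'],z,M); print(n,r['confidence'],r['xy'],w,(w[:2]-g)@R)
P=np.array([atd('wrist',u,v,d[v,u],M) for v in range(0,420,2) for u in range(0,560,2) if d[v,u]>0])
q=P[abs(P[:,2]-.075)<.004]; L=(q[:,:2]-g)@R; print(len(q),np.percentile(L,[.5,50,99.5],axis=0))
q=P[abs(P[:,2]-.112)<.005]; L=(q[:,:2]-g)@R; print(len(q),np.median(L,axis=0))
p,d=manip.read_camera('top'); cv2.imwrite('pics/topd.png',cv2.resize(p[135:265,170:330,::-1],None,fx=4.6,fy=4.6,interpolation=cv2.INTER_CUBIC))
```

```text
[0.4508 0.1823 0.1925] [179.3609  -0.7081  29.656 ]
drawer_face 0.88 [284.6, 132.7] [0.5049 0.2048 0.055 ] [-0.0757  0.003 ]
drawer_eye 0.86 [408.0, 86.3] [0.5799 0.1439 0.083 ] [-0.0412 -0.0872]
drawer_eye 0.39 [318.0, 79.9] [0.55   0.2037 0.083 ] [-0.0372 -0.0204]
bolt_knob 0.85 [319.9, 83.1] [0.5452 0.2027 0.105 ] [-0.0418 -0.019 ]
chest 0.97 [281.1, 48.6] [0.5703 0.2444 0.    ] [0.0007 0.0046]
10125 [[-0.0763 -0.1249]
 [-0.0205  0.0098]
 [ 0.0199  0.13  ]]
124 [-0.0409 -0.0174]
```

View pics/wrist4.png

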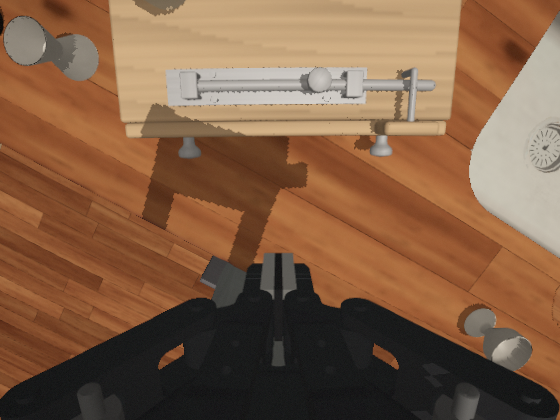

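View pics/topd.png

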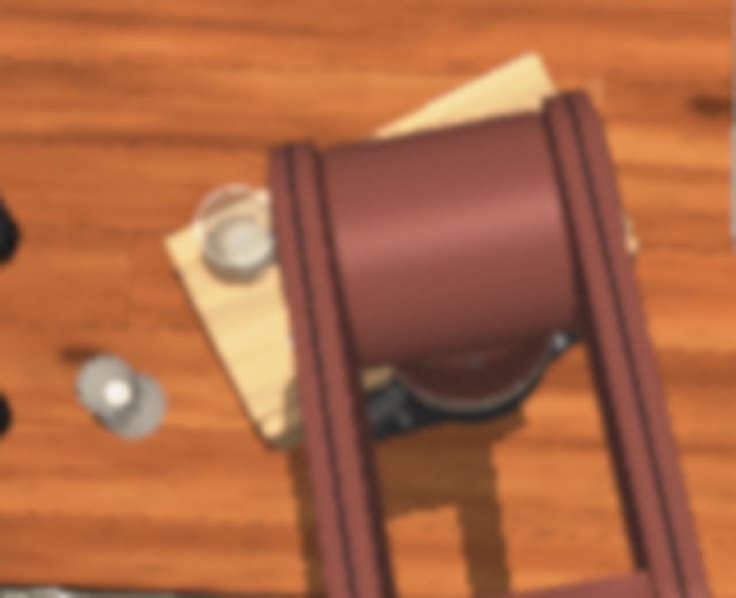

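Run:
```python
import cv2
a=cv2.imread('pics/wrist2.png')[30:130,90:440]; b=cv2.imread('pics/wrist4.png')[55:155,110:460]
import numpy as np
cv2.imwrite('pics/cmp.png',cv2.resize(np.vstack([a,b]),None,fx=2.28,fy=2.28,interpolation=cv2.INTER_CUBIC))
```

```text
(no output)
```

View pics/cmp.png

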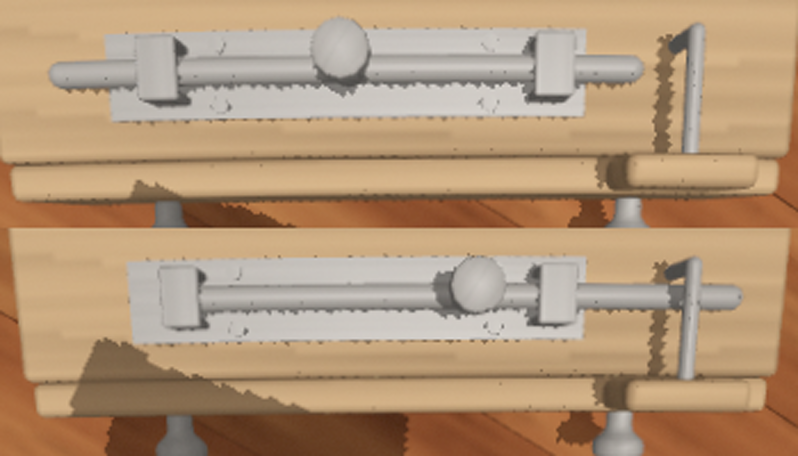

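Run:
```python
from h import *
np.set_printoptions(precision=4,suppress=True)
g=np.array([.572,.240]);a=np.radians(30);R=np.array([[np.cos(a),-np.sin(a)],[np.sin(a),np.cos(a)]])
M4=T('wrist');M2=np.load('pics/wrist2M.npy')
for M,u0,v0,L in [(M2,90,30,[(644,68,.083,'end'),(157,66,.091,'sl'),(556,62,.091,'sr'),(340,46,.115,'knob'),(698,30,.099,'eye')]),(M4,110,55-100,[(743,296,.083,'end'),(180,295,.091,'sl'),(559,292,.091,'sr'),(479,281,.115,'knob'),(694,262,.099,'eye')])]:
    for u,v,z,n in L: print(n,(atz('wrist',u0+u/2.28,v0+v/2.28,z,M)[:2]-g)@R)
```

```text
end [-0.0401 -0.0746]
sl [-0.0407  0.0713]
sr [-0.0403 -0.046 ]
knob [-0.041   0.0151]
eye [-0.0326 -0.0851]
end [-0.04   -0.1066]
sl [-0.0409  0.0719]
sr [-0.0404 -0.0446]
knob [-0.0402 -0.0167]
eye [-0.0322 -0.083 ]
```

Run:
```python
from plant import manip
print(manip.job_done())
```

```text
the job is handed in; nothing more can be done
None
```

I pushed the drawer home with the closed fingertips until it hit its stop, at about 14 N. I then backed off and pushed the bolt knob until it stopped at about 11 N, lifted clear, and handed the job in at about 10 s. No verdict was reported.

**Drawer:** the last wrist picture puts the front at about -76 mm in the chest's frame, against -77 mm nominal, so it is home. It was also home before I touched the bolt.

**Bolt:** its end runs through the eye. The knob is at about -19 mm relative to the straps, which makes the bolt about 39 mm shot. I measured only about 33 mm of knob travel. Checked against the straps, the bolt was already about 6 mm across at the start, so the two agree. Uncorrected, the knob reads from -17 to -19 mm, which puts the bolt at about 37 to 39 mm, still above the 35 mm required.

**Everything else:**
- **Chest:** its measured edges stayed within about 1–2 mm of where they were.
- **Shot glass and jigger:** the top picture shows both standing where they were.
- **Egg cup:** it is visible and standing in the wrist pictures. I did not re-measure its position.
- **Lemon:** I did not look at it again, but the arm stayed well above it and away from it.

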